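# Pop the sample hatch and confirm it

### The job

Open the sample unit that has the square hatch: press the hatch in once with the fingertips near its free front edge and let go, so that its push-push latch pops it up, and see that it stays open for a second or two without being touched. Only then press that unit's round key in front of the hatch all the way down to confirm, and move clear; the hatch must still be open at the end, not pushed shut again. Pick nothing up, leave the unit with the round hatch alone and shut, and leave the vials, bottles and other things standing where they are.

Things in the scene. Friction and masses are not known exactly. Their poses are not given: they have to be found in the camera images.
- square_unit: square-hatch unit: fixed white box 250 mm long (x), 200 wide (y), deck 90 mm above the table. Origin: underside centre; x from front (robot side) to rear, z up; yaw within 0.4 rad. On the deck, centred 37 mm behind the origin, a square aluminium hatch (94 mm) in a square grey rim (122 mm, 10 high); a round grey key in a black ring 85 mm in front of the origin; vial on a front corner
- round_unit: round-hatch unit: fixed white box 250 mm long (x), 200 wide (y), deck 90 mm above the table. Origin: underside centre; x from front (robot side) to rear, z up; yaw within 0.4 rad. On the deck, centred 37 mm behind the origin, a round aluminium hatch (diameter 94 mm) in a round grey rim (142 mm, 10 high); a round grey key in a black ring 85 mm in front of the origin; vial on a front corner
- square_hatch (a joint): square hatch's angle (rad); hinge along the unit's y, 85 mm behind its origin, 100 mm high; hinge to free front edge 94 mm. 0 = shut, latched, 4 mm proud of the rim. Pressed in: negative, stop at -0.07, 2 to 3 N at the press point. Pressed past -0.05 and let go, it springs up to 0.55 within 1.5 s and stays, free edge 50 mm higher. Pressed fully down again, it latches again
- round_hatch (a joint): round hatch's angle (rad); hinge along the unit's y, 85 mm behind its origin, 100 mm high; hinge to free front edge 94 mm. 0 = shut, latched, 4 mm proud of the rim. Pressed in: negative, stop at -0.07, 2 to 3 N at the press point. Pressed past -0.05 and let go, it springs up to 0.55 within 1.5 s and stays, free edge 50 mm higher. Pressed fully down again, it latches again
- square_press (a point): point on the top face of the square hatch, on its centre line, 70 mm in front of the hinge and 24 mm behind the free front edge: the place to press. 104 mm above the table when shut; moves with the hatch
- round_press (a point): the same point on the round hatch
- square_latch (a joint): position (m) of the small pin inside the square hatch's latch, hidden, cannot be touched; only tells the latch's state: 0 = latched shut, above 0.01 = let go, about -0.035 to -0.04 = hatch has swung open, about -0.01 = the open hatch has been pushed down again
- round_latch (a joint): position (m) of the small pin inside the round hatch's latch, hidden, cannot be touched; only tells the latch's state: 0 = latched shut, above 0.01 = let go, about -0.035 to -0.04 = hatch has swung open, about -0.01 = the open hatch has been pushed down again
- square_key (a joint): square-hatch unit's key, sprung, 0 = up, 0.006 = fully down (about 4 N), comes back up by itself
- round_key (a joint): round-hatch unit's key, sprung, 0 = up, 0.006 = fully down (about 4 N), comes back up by itself
- square_key_top (a point): centre of the top of the square-hatch unit's key (diameter 28 mm), 108 mm above the table when up, 75 mm in front of the hatch's free edge; pressed straight down
- round_key_top (a point): the same on the round-hatch unit
- vial_a: capped glass vial, diameter 22 mm, 45 mm tall, standing loose on the square-hatch unit's deck, front corner, about 78 mm to the side of the key; origin: centre of its underside
- vial_b: the same kind of vial on the round-hatch unit's deck
- beaker: glass beaker, diameter 60 mm, 75 mm tall, between the robot and the units; origin: centre of its underside
- waste_bottle: amber bottle with black cap, diameter 90 mm, 200 mm tall, at the left; origin: centre of its underside
- jar: white jar with black cap, diameter 64 mm, 90 mm tall, behind the units; origin: centre of its underside
- wash_bottle: white bottle, diameter 60 mm, 130 mm tall, at the right; origin: centre of its underside
- spatula: spatula 170 mm long lying on the table; origin: on its underside

How it is judged:
By the outcome, as a careful person would: the job done as asked, in the order asked, and still so for the second after the job is handed in, with the robot touching nothing.
It also fails if it takes over 42 s, if anything falls off the work surface, if the arm or the gripper's body presses on something with over 40 N, if the wrist force passes 120 N, or if a joint passes its speed limit or range.

### The arm

A 6-joint arm with a two-finger parallel gripper is mounted at the origin on the work surface. World frame = base frame: x ahead of the robot, y to its left, z up, the work surface at z = 0. Lengths are in m, angles in rad, forces in N, time in s.
With the tool pointing down it reaches from about 0.325 to 0.775 m from the base axis. Payload 5.5 kg.
Tool frame: the origin (TCP) lies on the centre line of the jaws, within the pads' length; the fingertips stand 22 mm ahead of it and the grasp point (between the pads) lies 3 mm ahead of it; z points along the fingers, y is the direction in which the jaws open and shut (so a half turn about z gives the same grasp; the last joint's range is limited). The gripper opens to 88 mm and grips with 3 to 60 N. Pads are 20 mm wide; open, the fingers measure 115 mm over their backs; the gripper's body (75 mm by 178 mm) begins 61 mm behind the grasp point.
Start: joints at [1.161, 0.091, 1.231, -0, 1.82, -0.057], TCP at [0.207, 0.563, 0.245] pointing down, gripper open.
Joint ranges: [-2.87, 2.87], [-0.86, 2.18], [0.17, 2.46], [-1.51, 4.65], [0.06, 2.69], [-2.65, 2.65]. Speed limits (rad/s): [2.57, 2.57, 3.01, 3.14, 3.14, 3.14].

### API

Orientations are given as a rotation vector (axis times angle).
In Python, from bench import ctrl, grab_frame, order, boxes_of, place_of gives the robot as it stands. The module is installed in compiled form; this text tells all that it offers.
- The arm moves only by the tool send_rows, never from a script. Its argument "plan" is a list of rows, each a list of 6 numbers: the shift along the tool's x, y, z in mm, then the turn, a rotation vector about the tool's x, y, z in degrees. In form: [[dx, dy, dz, wx, wy, wz], ...]. A call has 1 to 5 rows; each row is the pose to reach, as a shift and turn from the pose commanded when the call began, along the tool's axes at that moment; what a row does not reach only later rows make up. A row lasts 1/10 s, in which the tool goes at most 50 mm and 8.59 degrees, less where a joint would pass 70% of its speed; a pose out of reach is approached as far as the arm can. A call with a gripper value outside its range is refused whole. "grip" is the opening, from -1 (shut) to 1 (fully open), set as the call begins (left out, the last holds). The fingers move at their own pace and stop on an object; "newtons" is the grip in N (left out, the last holds). Time passes only in rows, so rows that repeat a pose let the fingers close. It gives the time, the measured TCP pose, the force and the opening at its end, in the units of the state.
- ctrl.get_obs(): the state, without advancing time (a new reading comes with each control period).
- grab_frame(name): name is "scene" or "top" or "wrist"; returns a dict with "image" (384x512x3 uint8, red, green, blue), "z_map" (384x512 float32, m along the optical axis (not along the pixel's ray), 0 where there is no reading), "fx", "fy", "cx", "cy" (pixels), "R" (3x3) and "t" (3): a world point X has camera coordinates R X + t. Camera axes: x right, y down, z forward; pixel columns grow to the right and rows downward; lengths in m; the calibration is good to about 2 mm. A picture is of the moment at which its call begins.
- order.sign_off(): hands the job in, once; it reports no verdict.
Trained networks look in a picture, given as the dict that the camera call returned (one of the last four; its "shot" number tells which), for a name from the list of things; names that differ only in an ending like _2 or _b are one class to them, and where a whole thing is asked for, a point or a joint stands for the part that bears it (a point fixed in the world has none). Each returns a list of dicts, best first, with "score" (0 to 1); they miss things now and then, are a little off and sometimes report something else, mostly with a low value. They report only what shows in the picture. A call takes as long as a camera call.
- boxes_of(picture, name): "extent" ([left, top, width, height] as shares, 0 to 1, of the picture: columns of its width, rows of its height, round what is visible of it).
- place_of(picture, name): "centre" ([column, row] as shares, 0 to 1, of the picture: columns of its width, rows of its height: a listed point, or the origin of a listed thing).
The state is a dict: "t": time; "joint_positions": joint angles; "qd": joint speeds; "effort": joint torques, N m; "position": TCP position; "orientation": TCP orientation; "force": force on the tool from outside, world axes, zero at the start; "moment": the same for the moment, N m; "finger_gap": finger opening in m.
Only numpy, scipy, OpenCV 4.12 (cv2) and the standard library are available. Lean on these libraries where they do the work, as an engineer would, in place of code of your own. Each camera call takes 0.05 s, during which the arm holds its last target.

## Working session

There is one attempt and no reset: what is moved stays moved. The work goes in short steps, Python scripts to look and compute and a tool call to move; the robot and the scene stay as the last step left them, time stands still between calls to the robot, and variables do not carry over. Pictures are saved under pics/ and viewed, and the job is handed in when it is done.

Besides the shell and the picture viewer there is one more tool, called after "Request:" as name(argument=value, ...) on one line, values as JSON. send_rows: Moves the arm, as the interface text tells. Its arguments: {"type":"object","properties":{"plan":{"type":"array","items":{"type":"array","items":{"type":"number"}}},"grip":{"type":"number"},"newtons":{"type":"number"}},"required":["plan"]}

```bash
mkdir -p pics; cat > h.py <<'E'
import numpy as np, cv2
from bench import ctrl, grab_frame, order, boxes_of, place_of
def save(p,name): cv2.imwrite('pics/'+name+'.png', p['image'][:,:,::-1])
def w(p,u,v,z=None,d=None):
    # pixel->world at depth d or at height z
    R=np.array(p['R']);t=np.array(p['t'])
    r=np.array([(u-p['cx'])/p['fx'],(v-p['cy'])/p['fy'],1.])
    C=-R.T@t; D=R.T@r
    if z is not None: return C+D*(z-C[2])/D[2]
    if d is None: d=p['z_map'][int(round(v)),int(round(u))]
    return C+D*d
E
python3 - <<'E'
from h import *
o=ctrl.get_obs(); print({k:np.round(v,3) for k,v in o.items()})
for n in ['scene','top']:
    p=grab_frame(n); save(p,n+'0')
    print(n, np.round(-np.array(p['R']).T@p['t'],3))
    for k in ['square_press','square_key_top','round_press','round_key_top','square_unit','round_unit','vial_a','beaker']:
        for c in place_of(p,k)[:2]:
            u,v=c['centre'][0]*512,c['centre'][1]*384
            print(k,round(c['score'],2),round(u),round(v), np.round(w(p,u,v),3))
E
```

```text
{'t': np.float64(0.0), 'joint_positions': array([ 1.161,  0.092,  1.232,  0.   ,  1.82 , -0.057]), 'qd': array([ 0.001,  0.001,  0.   ,  0.001,  0.001, -0.001]), 'effort': array([ 1.0000e-03, -4.4645e+01, -4.0645e+01,  7.0000e-02,  2.9000e-02,
       -0.0000e+00]), 'position': array([0.207, 0.563, 0.244]), 'orientation': array([-5.510e-01, -3.092e+00,  3.000e-03]), 'force': array([ 0.049,  0.373, -0.113]), 'moment': array([ 0.004, -0.039, -0.004]), 'finger_gap': np.float64(0.088)}
scene [ 1.233 -0.715  1.073]
square_press 0.62 310 107 [0.553 0.248 0.103]
square_key_top 0.42 282 93 [0.445 0.226 0.114]
round_press 0.8 214 190 [ 0.587 -0.219  0.104]
round_press 0.29 212 207 [ 0.628 -0.263  0.103]
round_key_top 0.53 191 169 [ 0.488 -0.215  0.115]
square_unit 0.55 302 128 [0.591 0.162 0.091]
round_unit 0.91 210 208 [ 0.624 -0.269  0.102]
vial_a 0.66 172 189 [ 0.491 -0.293  0.093]
vial_a 0.41 294 86 [0.437 0.3   0.1  ]
beaker 0.76 220 143 [ 0.396 -0.024  0.022]
top [0.434 0.021 1.009]
square_press 0.7 146 173 [0.56  0.242 0.102]
square_key_top 0.62 151 217 [0.459 0.226 0.113]
round_press 0.57 343 171 [ 0.573 -0.214  0.103]
round_press 0.35 240 97 [0.752 0.029 0.083]
round_key_top 0.69 344 213 [ 0.474 -0.213  0.113]
square_unit 0.89 159 185 [0.533 0.212 0.105]
round_unit 0.59 334 180 [ 0.551 -0.195  0.097]
vial_a 0.57 374 212 [ 0.476 -0.285  0.104]
vial_a 0.45 117 231 [0.428 0.302 0.11 ]
beaker 0.88 253 255 [ 0.37  -0.01   0.002]
beaker 0.71 374 213 [ 0.475 -0.285  0.109]
```

View pics/top0.png

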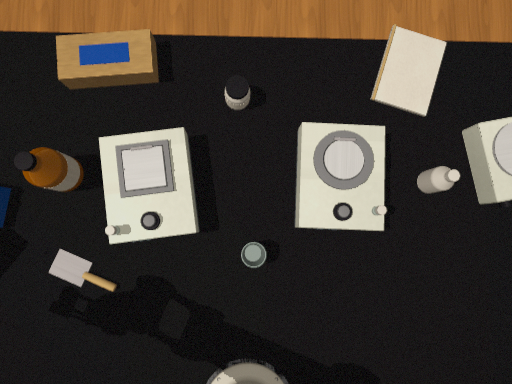

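View pics/scene0.png

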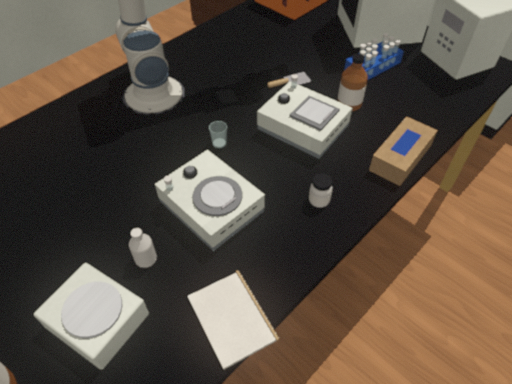

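The square unit is the left one in the top view: hatch near (147,168), key near (151,221), vial near (111,230). Next I'll measure it more accurately.

```bash
cat > m.py <<'E'
from h import *
def cloud(p):
    v,u=np.mgrid[0:384,0:512]; d=p['z_map']
    P=np.stack([(u-p['cx'])/p['fx']*d,(v-p['cy'])/p['fy']*d,d],-1)
    X=(P-np.array(p['t']))@np.array(p['R'])
    X[d==0]=np.nan
    return X
E
python3 - <<'E'
from m import *
for n in ['top','scene']:
    p=grab_frame(n); X=cloud(p); im=p['image'].astype(int)
    near=(np.hypot(X[...,0]-.53,X[...,1]-.22)<.2)
    m=near&(X[...,2]>.08)&(X[...,2]<.125)
    r=cv2.minAreaRect(X[m][:,:2].astype(np.float32)); print(n,'deck',np.round(r[0],4),np.round(r[1],4),r[2], 'z',np.nanmedian(X[m&(X[...,2]<.097)][:,2]))
    # rim: grey-dark
    g=im.mean(-1)
    hatchz=m&(np.hypot(X[...,0]-.56,X[...,1]-.24)<.03); print('hatch z',np.median(X[hatchz][:,2]))
    dark=(m&(g<140)&(X[...,2]>.093)).astype(np.uint8)
    k,l,s,c=cv2.connectedComponentsWithStats(dark)
    for i in range(1,k):
        if s[i,4]>40:
            q=X[l==i]; rr=cv2.minAreaRect(q[:,:2].astype(np.float32))
            print(s[i],np.round(rr[0],4),np.round(rr[1],4),round(rr[2],1),'z',np.round(np.median(q[:,2]),4))
    c=p['image'][100:260,70:230] if n=='top' else p['image'][70:170,240:370]
    cv2.imwrite(f'pics/{n}_c.png',cv2.resize(c,None,fx=4,fy=4,interpolation=cv2.INTER_CUBIC)[:600,:,::-1])
E
```

```text
top deck [0.5367 0.2436] [0.2517 0.2015] 8.154955863952637 z 0.09056387494854273
hatch z 0.10455480837627881
[116 140  58  58 947] [0.5725 0.2469] [0.12   0.1227] 7.4 z 0.1004
[141 212  20  18 275] [0.4516 0.2298] [0.0391 0.0413] 1.9 z 0.1043
scene deck [0.532  0.2706] [0.2547 0.2749] 8.653973579406738 z 0.08992221521675904
hatch z 0.10443275345974086
[278  94  12  10  92] [0.4571 0.2228] [0.0386 0.0348] 36.8 z 0.1031
[290  97  49  33 291] [0.5778 0.2413] [0.1195 0.1223] 8.6 z 0.0992
```

```bash
ls pics
```

```text
scene0.png
scene_c.png
top0.png
top_c.png
```

View pics/top_c.png

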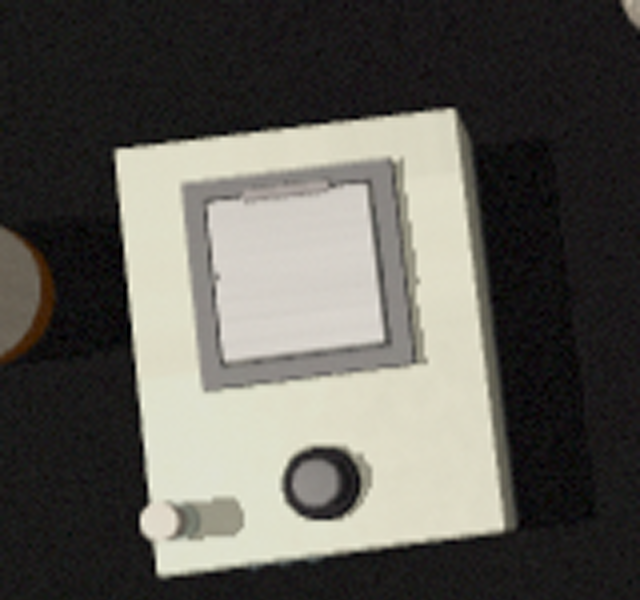

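```bash
cat > d.py <<'E'
from h import *
from scipy.spatial.transform import Rotation as Ro
YAW=np.deg2rad(8.1)
def tgt(yaw): # tool z down, tool x toward -unit x, y along unit y
    c,s=np.cos(yaw),np.sin(yaw)
    return Ro.from_matrix(np.array([[-c,-s,0],[-s,c,0],[0,0,-1]]).T.T@np.eye(3)) if 0 else Ro.from_matrix(np.column_stack([[-c,-s,0],[-s,c,0],[0,0,-1]]))
def delta(pos,yaw=YAW):
    o=ctrl.get_obs(); R=Ro.from_rotvec(o['orientation'])
    print('t',o['t'],'pos',np.round(o['position'],4),'F',np.round(o['force'],2),'gap',o['finger_gap'])
    print('shift mm',np.round(R.inv().apply(np.array(pos)-o['position'])*1000,1),'turn deg',np.round(np.rad2deg((R.inv()*tgt(yaw)).as_rotvec()),2))
E
python3 - <<'E'
from d import *
delta([0.553,0.241,0.27])
from m import *
p=grab_frame('top'); X=cloud(p)
c=X[205:238:2,136:166:2,2]; print((np.round(c,3)*1000))
E
```

```text
t 1.0 pos [0.2074 0.563  0.2447] F [ 0.64 -0.25  0.74] gap 0.08790477747125017
shift mm [-435.6 -182.8  -25.3] turn deg [  0.     0.   -28.32]
[[ 91.  88.  89.  91.  88.  93.  90.  91.  93.  89.  88.  91.  88.  92.
   86.]
 [ 92.  91.  92.  90.  91.  90.  92.  91.  88.  91.  89.  89.  92.  87.
   90.]
 [ 92.  89.  93.  94.  94.  92.  93.  91.  87.  90.  89.  91.  94.  92.
   93.]
 [ 92.  93.  88.  90.  88.  91. 102. 100. 102.  94.  92.  92.  89.  91.
   89.]
 [ 88.  91.  91.  92. 101. 102. 102. 105. 102. 103. 101.  91.  87.  90.
   91.]
 [ 90.  90.  91. 100. 101. 110. 113. 112. 110. 103. 104.  99.  89.  89.
   91.]
 [ 94.  90.  91. 103. 112. 111. 113. 116. 113. 107. 103. 104.  93.  91.
   88.]
 [ 90.  91.  94. 103. 112. 113. 110. 112. 115. 112. 102. 100.  91.  89.
   91.]
 [ 90.  91. 101. 104. 111. 111. 112.  nan 115. 109. 103. 103.  92.  93.
   90.]
 [ 94.  90.  90. 101. 113. 112. 114. 113. 112. 107. 102. 104.  90.  92.
   89.]
 [ 91.  92.  92. 104. 107. 111. 112. 114. 109. 104. 102.  98.  92.  90.
   90.]
 [ 91.  90.  90.  90. 105. 104. 102. 105. 103. 100.  96.  93.  90.  91.
   90.]
 [ 89.  90.  95.  91.  92.  91. 105. 104. 102.  92.  89.  91.  89.  88.
   89.]
 [ 92.  90.  93.  90.  94.  93.  93.  92.  89.  93.  89.  91.  93.  89.
   87.]
 [ 92.  91.  92.  93.  91.  91.  93.  93.  90.  91.  91.  92.  90.  92.
   90.]
 [ 88.  91.  93.  90.  91.  92.  90.  91.  90.  89.  90.  91.  90.  89.
   91.]
 [ 91.  92.  90.  91.  89.  91.  90.  93.  89.  91.  80.  81.  -0.   1.
   -1.]]
```

Request:
send_rows(plan=[[-20,-8,-30,0,0,-5],[-436,-183,-30,0,0,-28],[-436,-183,-30,0,0,-28],[-436,-183,-30,0,0,-28],[-436,-183,-30,0,0,-28]], grip=-1, newtons=10)

```text
t: 1.55
position: [0.3661, 0.4151, 0.2748]
orientation: [-0.22, 3.133, 0.0]
force: [0.1, 0.6, 0.6]
finger_gap: 0.0512
```

```bash
python3 -c "
from d import *
delta([0.553,0.241,0.27])"
```

```text
t 1.55 pos [0.3661 0.4151 0.2748] F [0.14 0.61 0.62] gap 0.051209308515563254
shift mm [-160.7 -198.5    4.9] turn deg [ 0.02  0.03 -0.08]
```

Request:
send_rows(plan=[[-160,-198,5,0,0,0],[-160,-198,5,0,0,0],[-160,-198,5,0,0,0],[-160,-198,5,0,0,0],[-160,-198,5,0,0,0]])

```text
t: 2.05
position: [0.5484, 0.2435, 0.27]
orientation: [-0.213, 3.134, 0.0]
force: [0.5, 0.9, -0.8]
finger_gap: 0.0117
```

```bash
python3 -c "
from d import *
delta([0.553,0.241,0.27])"
```

```text
t 2.05 pos [0.5484 0.2435 0.27  ] F [ 0.54  0.88 -0.79] gap 0.011704533163814425
shift mm [-4.2 -3.1 -0. ] turn deg [ 0.01  0.03 -0.32]
```

```bash
python3 - <<'E'
from m import *
p=grab_frame('wrist'); save(p,'w1'); X=cloud(p)
print('cam',np.round(-np.array(p['R']).T@p['t'],3)); o=ctrl.get_obs(); print(o['position'],o['finger_gap'])
np.savez('w1.npz',X=X,im=p['image'])
near=np.hypot(X[...,0]-.53,X[...,1]-.24)<.17
m=near&(X[...,2]>.08)&(X[...,2]<.097); q=X[m]
r=cv2.minAreaRect(q[:,:2].astype(np.float32)); print('deck',r, np.median(q[:,2]))
k=(np.hypot(X[...,0]-.453,X[...,1]-.228)<.03)&(X[...,2]>.107)&(X[...,2]<.12)
print('key',k.sum(),np.median(X[k],0) if k.sum() else '')
g=p['image'].astype(int).mean(-1)
dk=near&(g<150)&(X[...,2]>.095)&(X[...,2]<.106)&(X[...,0]>.49)
r=cv2.minAreaRect(X[dk][:,:2].astype(np.float32)); print('rim',dk.sum(),r)
for n in ['square_press','square_key_top']:
    for c in place_of(p,n)[:2]:
        u,v=c['centre'][0]*512,c['centre'][1]*384
        print(n,round(c['score'],2),round(u),round(v), np.round(w(p,u,v),3))
E
```

```text
cam [0.48  0.234 0.411]
[0.5527751  0.2376288  0.26834121] 0.007045536067659803
deck ((0.5363650918006897, 0.24103865027427673), (0.25070470571517944, 0.20075325667858124), 8.27479362487793) 0.09131667743446857
key 588 [0.45224822 0.22879556 0.11315444]
rim 3283 ((0.572803258895874, 0.24599981307983398), (0.12112715095281601, 0.12207327783107758), 8.100112915039062)
square_press 0.7 256 183 [0.553 0.245 0.105]
square_press 0.23 253 91 [0.456 0.229 0.114]
square_key_top 0.76 254 91 [0.455 0.229 0.113]
square_key_top 0.7 114 278 [0.527 0.203 0.347]
```

View pics/w1.png

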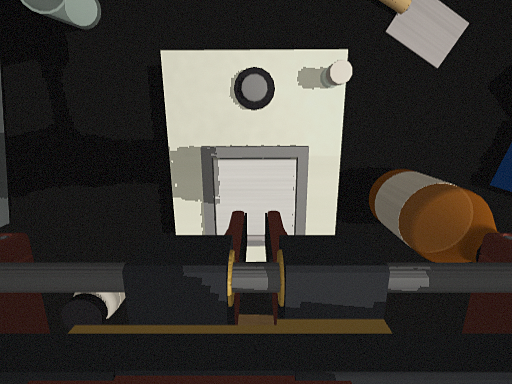

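```bash
python3 - <<'E'
from m import *
p=grab_frame('top'); X=cloud(p)
m=(X[...,1]>.3)&(X[...,2]>.11)&(X[...,0]>.3)
m&=np.hypot(X[...,0]-.5,X[...,1]-.5)<.2
q=X[m]; print(m.sum(),np.nanmin(q,0),np.nanmax(q,0)); 
hi=q[q[:,2]>.17]; print(len(hi),hi.min(0) if len(hi) else '',hi.max(0) if len(hi) else '')
sh=q[(q[:,2]>.12)&(q[:,1]>.33)]; print(sh.min(0), sh.max(0))
p=grab_frame('wrist'); X=cloud(p)
m=(X[...,1]>.335)&(X[...,2]>.02)&(X[...,2]<.21)&(X[...,0]>.4); q=X[m]; print(len(q),q.min(0),q.max(0))
from d import *
delta([.551,.243,.157])
E
```

```text
1033 [0.42259998 0.30097861 0.11021656] [0.57276069 0.50832847 0.37356947]
533 [0.50487664 0.30097861 0.17004218] [0.57276069 0.48174291 0.37356947]
[0.51846144 0.33010184 0.12138929] [0.57276069 0.50832847 0.37291511]
8717 [0.49337407 0.33501153 0.02007517] [0.79494336 0.60940355 0.19080475]
t 2.3 pos [0.5469 0.2453 0.2696] F [-0.4   0.32  0.3 ] gap 0.00048518500853709135
shift mm [ -3.8  -2.9 112.6] turn deg [ 0.03 -0.03 -0.34]
```

```bash
python3 - <<'E'
from m import *
p=grab_frame('top'); X=cloud(p)
s=X[140:200,10:95].reshape(-1,3); 
for a in np.arange(.02,.22,.02):
    q=s[(s[:,2]>a)&(s[:,2]<a+.02)&(s[:,1]>.35)]; print(round(a,2),len(q), np.round(q.min(0),3) if len(q) else '',np.round(q.max(0),3) if len(q) else '')
from d import *
for i in range(4):
    delta([.551,.243,.157]); grab_frame('wrist')
print(ctrl.get_obs()['qd'])
E
```

```text
0.02 44 [0.525 0.426 0.02 ] [0.562 0.473 0.039]
0.04 30 [0.525 0.427 0.041] [0.556 0.475 0.059]
0.06 22 [0.525 0.428 0.061] [0.554 0.48  0.08 ]
0.08 24 [0.525 0.449 0.082] [0.53  0.476 0.1  ]
0.1 18 [0.526 0.452 0.103] [0.53 0.49 0.12]
0.12 138 [0.526 0.447 0.121] [0.559 0.509 0.14 ]
0.14 202 [0.536 0.443 0.14 ] [0.568 0.499 0.16 ]
0.16 81 [0.549 0.449 0.16 ] [0.568 0.482 0.179]
0.18 61 [0.55 0.45 0.18] [0.568 0.473 0.2  ]
0.2 48 [0.552 0.452 0.2  ] [0.567 0.48  0.204]
t 2.35 pos [0.5465 0.246  0.27  ] F [0.62 0.69 0.61] gap 0.0004983077916291478
shift mm [ -4.   -3.6 113. ] turn deg [ 0.03  0.   -0.26]
t 2.4 pos [0.5463 0.2463 0.2701] F [ 0.13 -0.84  0.15] gap 0.000443904093882413
shift mm [ -4.1  -3.9 113.1] turn deg [ 0.02  0.02 -0.22]
t 2.45 pos [0.5463 0.2465 0.2702] F [ 0.56 -0.48 -0.08] gap 0.0003263079956081476
shift mm [ -4.2  -4.1 113.2] turn deg [ 0.03  0.03 -0.19]
t 2.5 pos [0.5463 0.2465 0.2702] F [ 0.77 -0.18  0.3 ] gap 0.00015196564818635816
shift mm [ -4.1  -4.1 113.2] turn deg [ 0.02  0.04 -0.19]
[-0.00365759  0.0021456  -0.00113438 -0.00158646 -0.00140569 -0.0002858 ]
```

Request:
send_rows(plan=[[-4,-4,45,0,0,0],[-4,-4,90,0,0,0],[-4,-4,120,0,0,0],[-4,-4,132,0,0,0],[-4,-4,132,0,0,0]])

```text
t: 3.05
position: [0.5505, 0.242, 0.1361]
orientation: [0.215, -3.131, 0.001]
force: [-0.4, 0.5, 1.5]
finger_gap: 0.0003
```

```bash
python3 -c "
from d import *
p=grab_frame('wrist');save(p,'w2')
p=grab_frame('top');save(p,'t2')
delta([.551,.243,.1265])"
```

```text
t 3.15 pos [0.5522 0.2424 0.1399] F [-0.16 -0.14 -0.35] gap 0.0006973880199310101
shift mm [ 1.1  0.8 13.4] turn deg [ 0.04  0.15 -0.28]
```

View pics/w2.png

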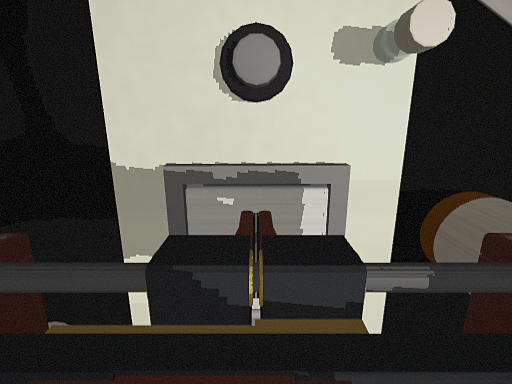

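Request:
send_rows(plan=[[1,1,8,0,0,0],[1,1,12,0,0,0],[1,1,14,0,0,0],[1,1,16,0,0,0],[1,1,16,0,0,0]])

```text
t: 3.65
position: [0.5509, 0.2429, 0.1229]
orientation: [-0.213, 3.133, 0.001]
force: [-0.0, 1.2, 2.9]
finger_gap: 0.0003
```

Request:
send_rows(plan=[[0,0,1,0,0,0],[0,0,2,0,0,0],[0,0,3,0,0,0]])

```text
t: 3.95
position: [0.551, 0.2429, 0.1215]
orientation: [-0.213, 3.132, 0.002]
force: [-5.4, -0.3, 14.8]
finger_gap: 0.0001
```

Request:
send_rows(plan=[[0,0,-45,0,0,0],[0,0,-90,0,0,0],[30,0,-120,0,0,0],[50,0,-130,0,0,0],[50,0,-130,0,0,0]])

```text
t: 4.45
position: [0.5005, 0.236, 0.2519]
orientation: [-0.214, 3.13, 0.002]
force: [0.2, -0.3, 0.2]
finger_gap: 0.0002
```

Request:
send_rows(plan=[[0,0,0,0,0,0],[0,0,0,0,0,0],[0,0,0,0,0,0],[0,0,0,0,0,0],[0,0,0,0,0,0]])

```text
t: 4.95
position: [0.5012, 0.2357, 0.2479]
orientation: [0.213, -3.133, 0.001]
force: [-0.4, 0.0, 0.9]
finger_gap: 0.0005
```

Request:
send_rows(plan=[[0,0,0,0,0,0],[0,0,0,0,0,0],[0,0,0,0,0,0],[0,0,0,0,0,0],[0,0,0,0,0,0]])

```text
t: 5.45
position: [0.501, 0.2358, 0.2488]
orientation: [-0.213, 3.134, 0.0]
force: [0.4, -0.3, 0.6]
finger_gap: 0.0006
```

Request:
send_rows(plan=[[0,0,0,0,0,0],[0,0,0,0,0,0],[0,0,0,0,0,0],[0,0,0,0,0,0],[0,0,0,0,0,0]])

```text
t: 5.95
position: [0.501, 0.2358, 0.2487]
orientation: [0.213, -3.134, -0.0]
force: [0.3, 0.5, 0.4]
finger_gap: 0.0005
```

```bash
cat > hz.py <<'E'
from m import *
from d import *
import sys
def hatch(p,tag):
    X=cloud(p); q=X.reshape(-1,3)
    c,s=np.cos(YAW),np.sin(YAW); U=(q[:,0]-.5363)*c+(q[:,1]-.2414)*s; V=-(q[:,0]-.5363)*s+(q[:,1]-.2414)*c
    for a in range(-15,85,15):
        k=(U*1e3>a)&(U*1e3<a+15)&(abs(V)<.04)&(q[:,2]>.08)&(q[:,2]<.175); print(tag,a,k.sum(),np.round(np.median(q[k,2]),3) if k.sum() else '')
p=grab_frame('scene'); save(p,sys.argv[1]+'s'); hatch(p,'scene')
cv2.imwrite('pics/'+sys.argv[1]+'sc.png',cv2.resize(p['image'][60:180,230:380],None,fx=5,fy=5)[:,:,::-1])
p=grab_frame('wrist'); save(p,sys.argv[1]+'w'); X=cloud(p)
k=(np.hypot(X[...,0]-.453,X[...,1]-.228)<.03)&(X[...,2]>.107)&(X[...,2]<.12)
print('key',k.sum(),np.round(np.median(X[k],0),4), np.round((X[k].max(0)+X[k].min(0))/2,4))
delta([.4525,.2288,.16])
E
python3 hz.py a
```

```text
scene -15 36 0.091
scene 0 53 0.15
scene 15 93 0.143
scene 30 101 0.135
scene 45 91 0.125
scene 60 104 0.116
scene 75 84 0.107
key 597 [0.4518 0.2288 0.1131] [0.4522 0.2288 0.1123]
t 6.05 pos [0.501  0.2358 0.2488] F [-0.65 -0.22 -0.19] gap 0.0004757742030804692
shift mm [49.  -0.4 88.8] turn deg [-0.   -0.   -0.31]
```

View pics/asc.png

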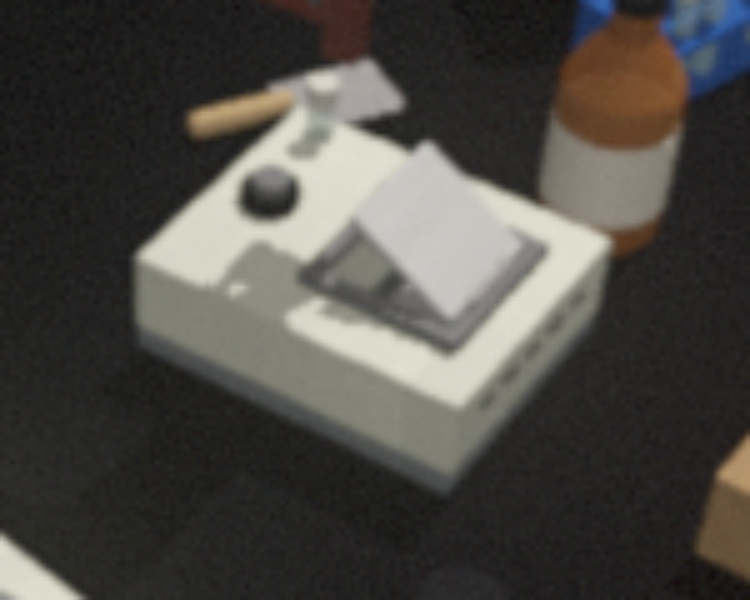

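View pics/aw.png

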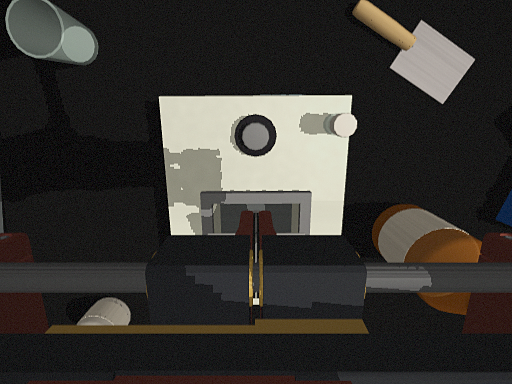

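The hatch stands open at about 0.55 rad, with its free edge near z = 0.153. It's visible at (430,190) in the scene crop. Next I'll hover over the key, giving the hatch more time untouched, then look again.

Request:
send_rows(plan=[[25,0,0,0,0,0],[49,0,0,0,0,0],[49,0,40,0,0,0],[49,0,80,0,0,0],[49,0,95,0,0,0]])

```text
t: 6.55
position: [0.4507, 0.2285, 0.1496]
orientation: [0.213, -3.129, 0.003]
force: [0.7, 0.2, -0.6]
finger_gap: 0.0002
```

Request:
send_rows(plan=[[0,0,0,0,0,0],[0,0,0,0,0,0],[0,0,0,0,0,0],[0,0,0,0,0,0],[0,0,0,0,0,0]])

```text
t: 7.05
position: [0.453, 0.2294, 0.1551]
orientation: [-0.213, 3.132, 0.001]
force: [0.8, 0.9, -0.1]
finger_gap: 0.0002
```

```bash
python3 hz.py b
```

```text
scene -15 36 0.092
scene 0 53 0.151
scene 15 98 0.143
scene 30 96 0.134
scene 45 101 0.125
scene 60 93 0.116
scene 75 90 0.108
key 550 [0.4447 0.2274 0.1128] [0.4483 0.2291 0.1109]
t 7.15 pos [0.4527 0.2293 0.1544] F [0.23 0.09 0.23] gap 0.00017595980004176873
shift mm [ 0.3 -0.4 -5.6] turn deg [ 0.01  0.06 -0.32]
```

View pics/bsc.png

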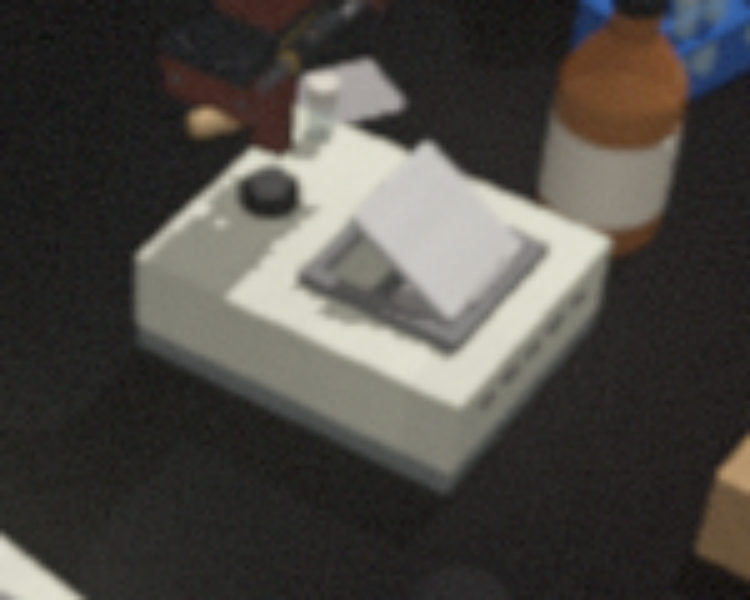

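The hatch is still open after about 3 s untouched, and the closed fingertips are directly above the key. I'll press it now.

Request:
send_rows(plan=[[0,0,10,0,0,0],[0,0,18,0,0,0],[0,0,21,0,0,0],[0,0,24,0,0,0],[0,0,24,0,0,0]])

```text
t: 7.65
position: [0.4521, 0.229, 0.1295]
orientation: [0.213, -3.133, 0.001]
force: [-1.9, -0.5, 3.6]
finger_gap: 0.0005
```

Request:
send_rows(plan=[[0,0,1,0,0,0],[0,0,2,0,0,0],[0,0,3,0,0,0],[0,0,4,0,0,0],[0,0,4,0,0,0]])

```text
t: 8.15
position: [0.4523, 0.2291, 0.1281]
orientation: [-0.213, 3.133, 0.0]
force: [-6.9, -2.9, 13.0]
finger_gap: 0.0007
```

Request:
send_rows(plan=[[0,0,1,0,0,0],[0,0,1.5,0,0,0],[0,0,1.5,0,0,0]])

```text
t: 8.45
position: [0.4524, 0.2291, 0.128]
orientation: [-0.213, 3.132, 0.001]
force: [-9.0, -4.2, 19.5]
finger_gap: 0.0003
```

```bash
python3 hz.py c; python3 - <<'E'
import cv2
a=cv2.imread('pics/cw.png'); cv2.imwrite('pics/cwc.png',cv2.resize(a[120:270,160:360],None,fx=4,fy=4))
E
```

```text
scene -15 36 0.091
scene 0 49 0.15
scene 15 97 0.143
scene 30 102 0.134
scene 45 95 0.125
scene 60 97 0.116
scene 75 96 0.107
key 262 [0.4412 0.2277 0.1129] [0.4465 0.229  0.1135]
t 8.55 pos [0.4524 0.2291 0.128 ] F [-10.55  -4.05  18.68] gap 0.0006953820918911651
shift mm [ -0.1  -0.4 -32. ] turn deg [ 0.02  0.11 -0.31]
```

View pics/cwc.png

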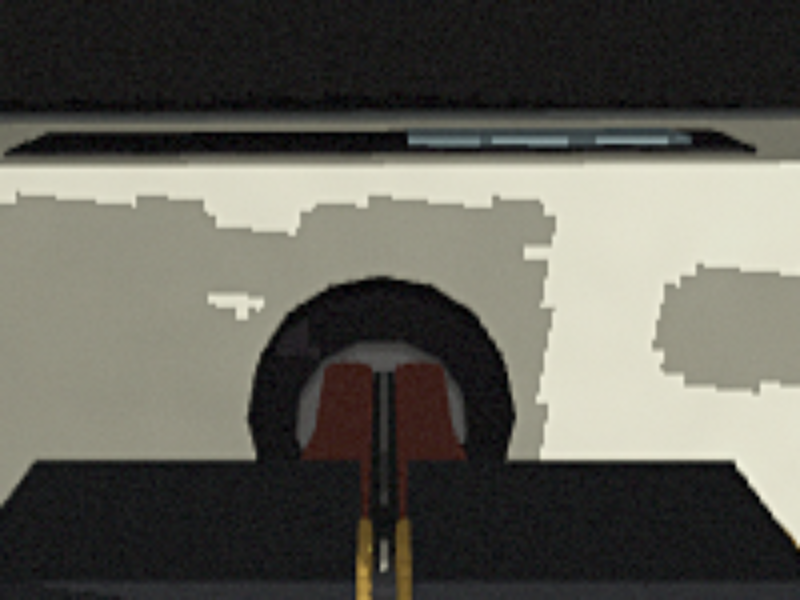

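View pics/csc.png

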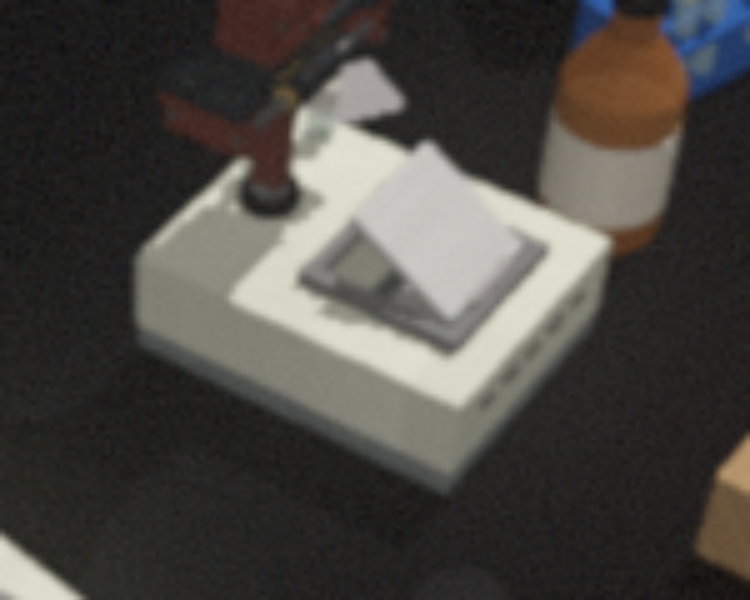

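The key is on its hard stop: the tip holds at about z = 0.106 and the force climbs to 19 N with no further travel. The fingertips lie inside the key's circle at (385,410) in the crop, and the hatch is still open. Moving clear.

Request:
send_rows(plan=[[0,0,-20,0,0,0],[0,0,-60,0,0,0],[0,0,-110,0,0,0],[0,0,-140,0,0,0],[20,0,-150,0,0,0]])

```text
t: 9.05
position: [0.4344, 0.2268, 0.2778]
orientation: [-0.212, 3.129, 0.003]
force: [-0.3, 0.0, -0.7]
finger_gap: 0.0005
```

Request:
send_rows(plan=[[40,0,0,0,0,0],[40,0,0,0,0,0],[40,0,0,0,0,0],[40,0,0,0,0,0],[40,0,0,0,0,0]])

```text
t: 9.55
position: [0.3937, 0.2211, 0.2737]
orientation: [0.213, -3.134, 0.001]
force: [-0.8, -0.7, -0.7]
finger_gap: 0.0005
```

```bash
python3 hz.py e; python3 - <<'E'
from m import *
p=grab_frame('top'); save(p,'eT'); X=cloud(p)
k=(np.hypot(X[...,0]-.453,X[...,1]-.228)<.03)&(X[...,2]>.107)&(X[...,2]<.12); print('topkey',k.sum())
print(np.round(ctrl.get_obs()['force'],2))
E
```

```text
scene -15 39 0.092
scene 0 51 0.15
scene 15 94 0.143
scene 30 104 0.134
scene 45 95 0.125
scene 60 94 0.116
scene 75 94 0.107
topkey 116
[0.26 0.44 0.43]
  return _methods._mean(a, axis=axis, dtype=dtype,
  ret = um.true_divide(
Traceback (most recent call last):
  File "hz.py", line 13, in <module>
    print('key',k.sum(),np.round(np.median(X[k],0),4), np.round((X[k].max(0)+X[k].min(0))/2,4))
                                                                 ~~~~~~~~^^^
ValueError: zero-size array to reduction operation maximum which has no identity
```

View pics/es.png

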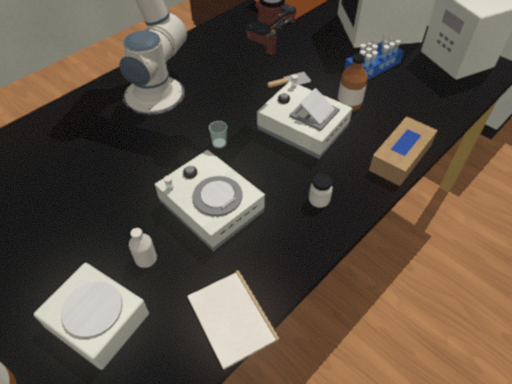

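View pics/ew.png

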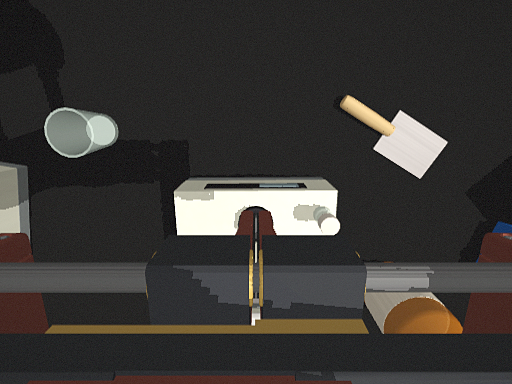

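The final views show the hatch open at (318,105) in the scene picture, the round hatch shut, and the vial and other things still in place. The key is back up: the top view shows its top surface above z = 0.107. The wrist key check failed only because the gripper hides the key in that view. The tool force is about 0, so I'm handing in.

```bash
python3 -c "
from bench import order
print(order.sign_off())"
```

```text
the job is handed in; nothing more can be done
None
```

The square hatch is open, its key has been pressed all the way down to confirm, and I handed the job in at about 10 s of the 42 s allowed. `sign_off` reported no verdict.

- **Hatch:** I pressed it once near its free front edge with closed fingertips, down to its stop (about 5 mm, 15 N at the stop), then lifted off. It popped up to about 0.55 rad, with its free edge at about 0.15 m. It was still open in the pictures about 2 s and 3 s after I let go.
- **Key:** I then pressed it until it stopped moving, with the force rising to about 19 N. The fingertips ended at 106 mm, about 6 mm below where the key top started. It came back up afterwards.
- **Last checks:** With the arm clear, the hatch was still open at the same height and the tool force was about zero. In the pictures the round hatch was shut and the vials, beaker and bottles looked undisturbed.

**Disagreements and failed checks:**
- The key top measured about 112 mm, against 108 mm in the text. I judged the full press by the hard stop.
- The scene camera's positions differed from the top camera's by about 5 mm. The wrist camera agreed with the top view, so I used those two.
- The last wrist-camera check of the key found nothing because the gripper hid it, so I confirmed the key was up from the top view.

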